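Lay the last bracket in the lift-out tray, then open the tooling chest and hold its lid up

TASK

Lay the loose flat bracket lengthwise and flat in the empty middle compartment of the aluminium tray and let go of it, so that the tray is ready to go back into the teal tooling chest. Then give the chest's lid handle a gentle tug before you touch the red slide catch, to learn whether the lid is caught; if it is, do not force it but slide the catch away from the handle to free it, and then lift the lid well open, to about sixty degrees. Finish there, still holding the lid up with the gripper so that the tray can be set in (let go, it would fall shut), and leave the other two brackets in their compartments and the can and the round press plate where they stand.

Things in the scene. Friction and masses are not known exactly. Their poses are not given: they have to be found in the camera images.
- bracket: the loose bracket to lay: flat steel plate 150 long (its x) x 38 wide (its y) x 8 thick, 0.2 to 0.35 kg, with a 20 hole near one end, a 10 hole near the other and a slot in the middle; lies flat on the bench in front of the tray; origin at the centre of its underside
- bracket_left: an identical bracket already laid in the tray's compartment at the tray's +y end; leave it there
- bracket_right: an identical bracket already laid in the tray's compartment at the tray's -y end; leave it there
- tray: loose aluminium lift-out tray of the chest, 0.9 kg, lying on the bench, 186 (its x) x 288 (its y) x 26 high, walls and floor 4 thick; origin at the centre of its underside. Two dividers, as high as the walls, make three compartments side by side along y, each 178 long (x) x about 91 wide (y) inside; the middle one is empty
- tray_slot (a point): centre of the floor (upper face) of the tray's empty middle compartment, 4 above the bench; its axes are the tray's, the bracket's length goes along x
- chest: teal steel tooling chest, fixed, 200 deep (its x) x 300 wide (its y) x 100 high plus a lid 24 thick (lid top 125 above the bench); origin at the centre of its underside; its front faces its own -x, towards the robot
- lid_hinge (a point): middle of the lid's hinge axis, which runs along the chest's y: on the chest's far top edge, 100 behind the chest's centre and 100 above the bench
- lid (a joint): angle of the lid, 0 shut, grows as the front edge swings up, stop at 1.4 rad; falls shut when let go; 3 to 5 N at the handle lift it. While caught it still rattles: it rises about 0.03 rad (7 to 8 mm at the handle) and then stops hard
- lid_handle (a point): middle of the lid's steel handle bar, a level round bar 10 thick and 100 long along the chest's y, its centre line 36 in front of the lid's front face (a clear gap of 31 for a finger), 238 in front of the hinge axis and 12 above it when shut; nothing within 60 below it; turns with the lid
- catch (a joint): travel of the slide catch in m: 0 fully shot, grows as it is drawn along the chest's -y, away from the handle, stop at 0.024; starts between 0.001 and 0.015; about 3 N slide it, and it stays where it is left. Its tongue enters a closed hood on the lid and laps a strike there by 5 to 13 mm, hidden from sight: it lets go once the travel exceeds that lap, always by 0.015, so only a tug tells whether the lid is caught at the start
- catch_knob (a point): middle (by height) of the red upright thumb post of the slide catch, 14 thick, standing free from 16 below this point to 12 above it (top 118 above the bench); 21 in front of the chest's front wall and 118 to 133 to the -y side of the handle
- can: white and blue metal can with a blue cap, 84 across and 130 high with its cap; origin at the centre of its underside; a bystander
- press_plate: round steel press plate 68 across and 17 high lying on the bench; origin at the centre of its underside; a bystander
Things that resemble listed ones, but are neither listed nor needed, are in the scene too. What is shaped like the bracket but blue is not meant. Leave any orange look-alike of the bracket_right alone.

How it is judged (in metres and radians):
On the way, in this order (a step that is already met when the one before it is completed fails the run):
1. the bracket lies flat and lengthwise in the empty compartment, let go (distance between bracket and tray_slot below 0.035 m and z of bracket in the frame of tray_slot below 0.004 m and angle between bracket's own z axis and vertical below 0.06 rad and angle between the x axis of bracket and the x axis of tray, either way round below 0.3 rad and contact force between the fingers and bracket below 0.1 N and linear speed of bracket below 0.02 m/s), for 0.2 s.
2. the lid is tugged with the catch still as it was found (value of joint lid above 0.012 rad and contact force between the fingers and lid above 0.5 N and distance of catch_knob from where it was at the start of the episode below 0.004 m), for 0.1 s.
At the end, for the whole second after the job is handed in: The lid stands at least 0.85 rad (49 degrees) open, still, and the gripper's fingers carry it; the bracket lies flat on the floor of the middle compartment, within 35 mm of its centre and 0.3 rad of its length; the other two brackets still lie in their own compartments (value of joint lid above 0.85 rad and velocity of joint lid between -0.1 and 0.1 rad/s and contact force between the fingers and lid above 0.3 N and distance between bracket and tray_slot below 0.035 m and z of bracket in the frame of tray_slot below 0.004 m and angle between bracket's own z axis and vertical below 0.06 rad and angle between the x axis of bracket and the x axis of tray, either way round below 0.3 rad and z of each of bracket_left, bracket_right in the frame of tray below 0.01 m and y of bracket_left in the frame of tray above 0.06 m and y of bracket_right in the frame of tray below -0.06 m); the arm keeps its last pose, push and grip.
It fails at once if the can or the press plate is shifted more than 30 mm or tipped (distance of any of can, press_plate from where it was at the start of the episode above 0.03 m or angle between can's own z axis and vertical above 0.3 rad).
It fails at once if the caught lid is forced against its catch with more than 80 N (contact force between catch_c0 and strike_c0 above 80 N).
It also fails if it takes over 72 s, if anything falls off the work surface, if the arm or the gripper's body presses on something with over 40 N, if the wrist force passes 120 N, or if a joint passes its speed limit or range.

ROBOT

A 6-joint arm with a two-finger parallel gripper is mounted at the origin on the work surface. World frame = base frame: x ahead of the robot, y to its left, z up, the work surface at z = 0. Lengths are in mm, angles in rad, forces in N, time in s.
With the tool pointing down it reaches from about 275 to 1000 mm from the base axis. Payload 8.4 kg.
Tool frame: the origin (TCP) lies between the finger pads; the fingertips stand 22 mm ahead of it and the grasp point (between the pads) lies 3 mm ahead of it; z points along the fingers, y is the line along which they close (so a half turn about z gives the same grasp; the last joint's range is limited). The gripper opens to 85 mm and grips with 20 to 120 N. Pads are 22 mm wide; open, the fingers measure 114 mm over their backs; the gripper's body (76 mm by 85 mm) begins 54 mm behind the grasp point. The pads swing forward as they close: fully open they stand 13 mm farther back than shut.
Start: joints at [-1.342, 0.353, 1.633, -0, 1.155, -0.002], TCP at [142.971, -608.43, 253.281] pointing down, gripper open.
Joint ranges: [-2.63, 2.63], [-0.92, 2.1], [0.06, 2.66], [-1.3, 4.44], [0, 2.69], [-3.02, 3.02]. Speed limits (rad/s): [2.22, 2.22, 2.79, 3.14, 3.14, 3.14].

INTERFACE

Orientations are given as [roll, pitch, yaw] about the fixed x, y, z axes, in that order (R = Rz(yaw) Ry(pitch) Rx(roll)).
In Python, from rig import r, grab_frame gives the robot as it stands.
- The arm moves only by the shell command python3 -m inch 'ROWS' [FORCE]. ROWS is JSON, a list of rows, each a list of 7 numbers: the turn, a rotation vector about the tool's x, y, z as a fraction of full scale, then the shift along the tool's x, y, z as a fraction of full scale, then the closure, from 0 (fully open) to 1 (shut). In form: [[rx, ry, rz, dx, dy, dz, fingers], ...]. A call has 1 to 8 rows; each row shifts and turns the commanded pose from where the row before left it, along the tool's axes as they then stand; what a row does not reach is not made up. Full scale, the value 1, is 2.5 cm for a shift and pi rad for a turn. A row lasts 1/12 s, in which the tool goes at most 41.7 mm and 7.16 degrees, less where a joint would pass 70% of its speed; a pose out of reach is approached as far as the arm can. A call with a number of a shift or a turn outside -1 to 1 is refused whole. A call with a gripper value outside its range is refused whole. The fingers move at their own pace and stop on an object; FORCE is the grip in N (left out, the last holds). Time passes only in rows, so rows that do not move let the fingers close. It gives the time, the measured TCP pose, the force, the opening and the grip force at its end, in the units of the state.
- r.sense(): the state, without advancing time (a new reading comes with each control period).
- grab_frame(name): name is "side" or "top"; returns a dict with "pixels" (480x640x3 uint8, red, green, blue), "z_map" (480x640 float32, mm along the optical axis (not along the pixel's ray), 0 where there is no reading), "vertical_fov" (degrees; the focal length in pixels is half the picture's height over the tangent of half this angle, whatever the lens; pixels are square), "cx", "cy" (the principal point, pixels), "cam_to_world" (4x4, takes a point from camera to world coordinates). Camera axes: x right, y down, z forward; pixel columns grow to the right and rows downward; lengths in mm; the calibration is good to about 2 mm. A picture is of the moment at which its call begins.
- r.sign_off(): hands the job in; it is judged then, once.
The state is a dict: "clock": time; "qpos": joint angles; "qvel": joint speeds; "joint_efforts": joint torques, N m; "eef_pos": TCP position; "tcp_rot": TCP orientation; "contact_force": force on the tool from outside, world axes, zero at the start; "wrist_torque": the same for the moment, N m; "opening": opening from 0.0 (shut) to 1.0 (fully open); "grasp_force": force on a finger pad.
Only numpy, scipy, OpenCV 4.12 (cv2) and the standard library are available. Lean on these libraries where they do the work, as an engineer would, in place of code of your own. Each camera call takes 0.05 s, during which the arm holds its last target. There are 200 camera calls.

## Working session

There is one attempt and no reset: what is moved stays moved. The work goes in short steps, Python scripts to look and compute and a shell command to move; the robot and the scene stay as the last step left them, time stands still between calls to the robot, and variables do not carry over. Pictures are saved under pics/ and viewed, at most 10 in all, crops included, and the job is handed in when it is done.

```bash
ls; mkdir -p pics; python3 - <<'E'
from rig import r, grab_frame
import cv2, numpy as np, pickle
for n in("side","top"):
    f=grab_frame(n); pickle.dump(f,open(n+".pkl","wb")); cv2.imwrite(f"pics/{n}0.png",f["pixels"][:,:,::-1])
    print(n,f["vertical_fov"],f["cx"],f["cy"],np.round(f["cam_to_world"],3).tolist())
print(r.sense())
E
```

```text
pics
side 54.74444295028489 321.43317185534715 241.53001679536598 [[-0.89, -0.288, 0.354, 214.048], [-0.456, 0.579, -0.676, 666.857], [-0.011, -0.763, -0.647, 737.453], [0.0, 0.0, 0.0, 1.0]]
top 53.470823205900615 311.1445498736046 242.32454313720788 [[0.017, -0.995, 0.095, 467.912], [-1.0, -0.018, -0.01, -16.206], [0.012, -0.095, -0.995, 1133.079], [0.0, 0.0, 0.0, 1.0]]
{'clock': 0.1, 'qpos': array([-1.34238521e+00,  3.53580247e-01,  1.63407391e+00,  4.31510838e-05,
        1.15518528e+00, -2.39435482e-03]), 'qvel': array([ 0.00101066, -0.00155672, -0.00329861, -0.00036632,  0.00052778,
        0.00041547]), 'joint_efforts': array([ 3.02921871e-04, -6.06357765e+01, -3.42819107e+01,  1.60075558e-05,
        3.94677627e-03,  1.70251968e-05]), 'eef_pos': array([ 142.90047589, -608.0298406 ,  252.62983191]), 'tcp_rot': array([-3.14034597e+00, -4.24409995e-05,  2.30788003e-01]), 'contact_force': array([-0.84059047,  0.57587147, -0.40223351]), 'wrist_torque': array([ 0.0645233 , -0.00199031, -0.02508806]), 'grasp_force': 0.0, 'opening': 0.9982797235414334}
```

View pics/top0.png

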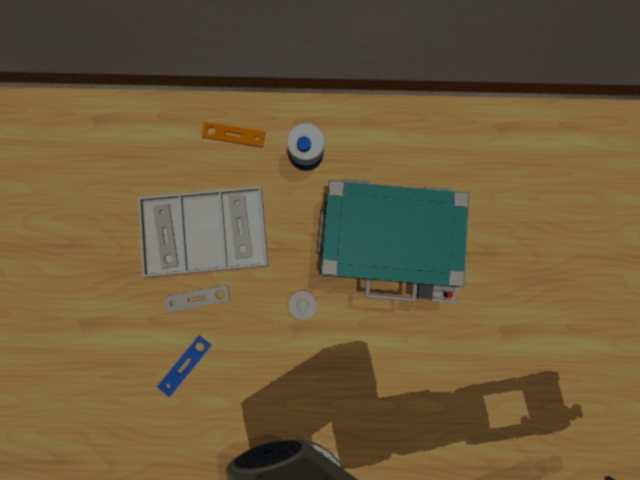

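View pics/side0.png

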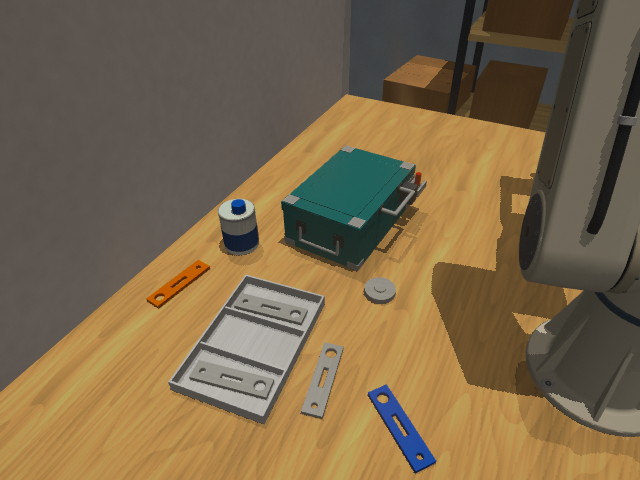

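Top view: the loose grey bracket is at (197,298). The similar objects are the blue one (184,366), the orange one (233,134) and two grey ones inside the tray (165,236) and (240,228). Only the grey one outside the tray, in front of it, fits. The tray's middle compartment is at (203,232), the handle at (391,294), the red knob at (449,294), the plate at (302,305) and the can at (306,147).

```bash
cat > h.py <<'E'
import numpy as np, cv2, pickle
from rig import r, grab_frame
def ray(f,u,v,z):
    F=240/np.tan(np.radians(f["vertical_fov"]/2)); T=f["cam_to_world"]
    d=T[:3,:3]@np.array([(u-f["cx"])/F,(v-f["cy"])/F,1.]); o=T[:3,3]
    return (o+d*(z-o[2])/d[2])
def cloud(f):
    F=240/np.tan(np.radians(f["vertical_fov"]/2)); T=f["cam_to_world"]
    v,u=np.mgrid[:480,:640]; d=f["z_map"]
    P=np.stack([(u-f["cx"])/F*d,(v-f["cy"])/F*d,d],-1)
    return P@T[:3,:3].T+T[:3,3]
def rect(f,mask,z):
    "min-area rect of the biggest blob, cast on plane z: centre, (long,short), yaw of long side"
    c=max(cv2.findContours(mask.astype(np.uint8),0,cv2.CHAIN_APPROX_NONE)[0],key=cv2.contourArea)[:,0]
    P=np.array([ray(f,u,v,z)[:2] for u,v in c],np.float32)
    (x,y),(w,h),a=cv2.minAreaRect(P)
    if w<h: w,h,a=h,w,a+90
    return np.round([x,y,w,h,(a+90)%180-90],1)
E
python3 - <<'E'
from h import *
f=pickle.load(open("top.pkl","rb")); s=pickle.load(open("side.pkl","rb"))
P=cloud(f); im=f["pixels"]; hsv=cv2.cvtColor(im,cv2.COLOR_RGB2HSV)
print("bench z",P[430,100],P[350,450])
grey=(hsv[...,1]<70)&(hsv[...,2]>70)
def roi(m,x0,y0,x1,y1):
    o=np.zeros_like(m);o[y0:y1,x0:x1]=m[y0:y1,x0:x1];return o
print("bracket",rect(f,roi(grey,155,280,240,318),8))
print("tray",rect(f,roi(grey,130,180,275,280),26))
print("plate",rect(f,roi(grey,280,285,325,325),17))
teal=(hsv[...,0]>75)&(hsv[...,0]<100)&(hsv[...,1]>80)
print("lid teal",rect(f,roi(teal,300,170,480,295),125))
red=(hsv[...,1]>150)&((hsv[...,0]<8)|(hsv[...,0]>172))
print("knob",rect(f,roi(red,430,280,470,310),118), P[roi(red,430,280,470,310)][:,2].max())
q=roi((P[...,2]>95)&(P[...,2]<135),355,281,420,306)&grey
print("handle",rect(f,q,117),P[q].mean(0))
sh=cv2.cvtColor(s["pixels"],cv2.COLOR_RGB2HSV); r2=roi((sh[...,1]>150)&((sh[...,0]<8)|(sh[...,0]>172)),405,165,430,195)
v,u=np.nonzero(r2); print("knob side",u.min(),u.max(),v.min(),v.max(), ray(s,u[v==v.min()].mean(),v.min(),118))
a=cv2.resize(im[180:400,135:335],None,fx=2.5,fy=2.5,interpolation=cv2.INTER_CUBIC)
b=cv2.resize(im[265:320,350:480],None,fx=2.3,fy=2.3,interpolation=cv2.INTER_CUBIC)
c=np.zeros((550,800,3),np.uint8); c[:550,:500]=a; c[:b.shape[0],501:501+b.shape[1]]=b[:,:299]
cv2.imwrite("pics/crop.png",c[...,::-1])
E
```

```text
bench z [135.42307168 448.29742246   0.92781479] [ 3.28215043e+02 -3.57709330e+02  2.45319329e-01]
bracket [439.  238.6 149.8  37.5 -78.5]
tray [595.7 227.6 289.3 187.5 -83.6]
plate [427.8  -8.7  65.6  65.4  46.2]
lid teal [ 587.  -203.7  303.7  203.7   86. ]
knob [ 458.7 -319.2   17.1   10.6  -89. ] 122.64737992779237
handle [ 463.9 -197.   108.7   38.6   88.5] [ 457.22625847 -198.15329789  116.45785854]
knob side 416 420 172 175 [ 458.9120922  -327.86388296  118.        ]
```

View pics/crop.png

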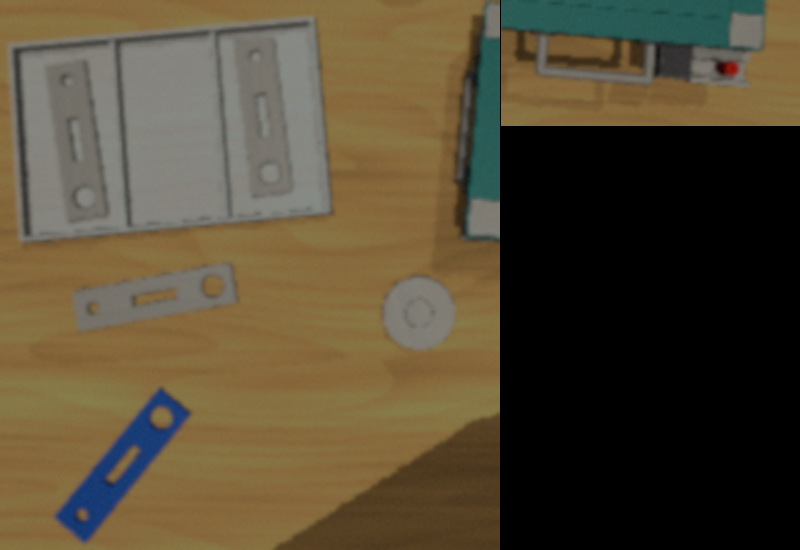

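Crop: the grey loose bracket at crop (155,297) has the 20 mm hole, slot and 10 mm hole, so it is the one. The blue one is the decoy. I'll set out towards a point above the bracket.

```bash
for i in 1 2 3; do :; done
python3 -m inch '[[0,0,0,0.6,-0.95,0,0.2],[0,0,0,0.6,-0.95,0,0.2],[0,0,0,0.6,-0.95,0,0.2],[0,0,0,0.6,-0.95,0,0.2],[0,0,0,0.6,-0.95,0,0.2],[0,0,0,0.6,-0.95,0,0.2],[0,0,0,0.6,-0.95,0,0.2],[0,0,0,0.6,-0.95,0,0.2]]' 40
python3 -m inch '[[0,0,0,0.6,-0.95,0,0.2],[0,0,0,0.6,-0.95,0,0.2],[0,0,0,0.6,-0.95,0,0.2],[0,0,0,0.6,-0.95,0,0.2],[0,0,0,0.6,-0.95,0,0.2],[0,0,0,0.6,-0.95,0,0.2],[0,0,0,0.6,-0.95,0,0.2],[0,0,0,0.6,-0.95,0,0.2]]'
```

```text
clock: 0.77
eef_pos: [216.4, -394.5, 253.0]
tcp_rot: [-3.141, 0.0, 0.23]
contact_force: [-0.1, -0.8, 0.6]
opening: 0.796
grasp_force: 0.0
clock: 1.43
eef_pos: [289.6, -182.3, 253.2]
tcp_rot: [-3.142, -0.0, 0.23]
contact_force: [0.4, -0.5, -0.7]
opening: 0.805
grasp_force: 0.0
```

```bash
python3 -m inch '[[0,0,0,0.6,-0.94,0,0.4],[0,0,0,0.6,-0.94,0,0.4],[0,0,0,0.6,-0.94,0,0.4],[0,0,0,0.6,-0.94,0,0.4],[0,0,0,0.6,-0.94,0,0.4],[0,0,0,0.6,-0.94,0,0.4],[0,0,0,0.6,-0.94,0,0.4],[0,0,0,0.6,-0.94,0,0.4]]'
python3 -m inch '[[0,0,0,0.6,-0.94,0,0.4],[0,0,0,0.6,-0.94,0,0.4],[0,0,0,0.6,-0.94,0,0.4],[0,0,0,0.6,-0.94,0,0.4],[0,0,0,0.6,-0.94,0,0.4],[0,0,0,0.6,-0.94,0,0.4],[0,0,0,0.6,-0.94,0,0.4],[0,0,0,0.6,-0.94,0,0.4]]'
python3 -m inch '[[0,0,-0.035,0,0,0.5,0.4],[0,0,-0.035,0,0,0.5,0.4],[0,0,-0.035,0,0,0.5,0.4],[0,0,-0.035,0,0,0.5,0.4],[0,0,-0.035,0,0,0.5,0.4],[0,0,-0.035,0,0,0.5,0.4],[0,0,-0.035,0,0,0.5,0.4]]'
python3 -m inch '[[0,0,-0.035,0,0,0.5,0.4],[0,0,-0.035,0,0,0.5,0.4],[0,0,-0.035,0,0,0,0.4],[0,0,-0.035,0,0,0,0.4],[0,0,-0.035,0,0,0,0.4],[0,0,-0.035,0,0,0,0.4],[0,0,-0.035,0,0,0,0.4],[0,0,0,0,0,0,0.4]]'
python3 - <<'E'
from h import *
f=grab_frame("side"); pickle.dump(f,open("side1.pkl","wb")); cv2.imwrite("pics/side1.png",f["pixels"][:,:,::-1])
hsv=cv2.cvtColor(f["pixels"],cv2.COLOR_RGB2HSV)
s=pickle.load(open("side.pkl","rb")); h=cv2.cvtColor(s["pixels"],cv2.COLOR_RGB2HSV)
m=(h[...,1]<60)&(h[...,2]>70); o=np.zeros_like(m); o[340:420,301:346]=m[340:420,301:346]
print("bracket from side view",rect(s,o,8)); print(r.sense()["qpos"])
E
```

```text
clock: 2.1
eef_pos: [363.5, 28.3, 253.2]
tcp_rot: [3.142, 0.0, 0.231]
contact_force: [0.8, 0.6, -0.2]
opening: 0.6
grasp_force: 0.0
clock: 2.77
eef_pos: [437.3, 238.7, 253.0]
tcp_rot: [3.141, 0.001, 0.231]
contact_force: [0.8, -0.1, -0.5]
opening: 0.601
grasp_force: 0.0
clock: 3.35
eef_pos: [437.1, 237.2, 165.0]
tcp_rot: [-3.141, 0.0, 1.006]
contact_force: [-0.2, -0.6, 0.1]
opening: 0.6
grasp_force: 0.0
clock: 4.02
eef_pos: [437.1, 237.2, 140.5]
tcp_rot: [-3.141, 0.0, 1.775]
contact_force: [0.4, -0.3, -0.7]
opening: 0.6
grasp_force: 0.0
bracket from side view [438.2 241.8 152.5  38.4 -78.6]
[4.94218578e-01 3.03805438e-01 2.00170328e+00 1.38951824e-05
 8.36504357e-01 2.96612488e-01]
```

```bash
python3 -m inch '[[0,0,0,0.1,0,0.9,0.45],[0,0,0,0,0,0.9,0.45],[0,0,0,0,0,0.9,0.45],[0,0,0,0,0,0.9,0.45],[0,0,0,0,0,0,0.45]]'
python3 -m inch '[[0,0,0,0,0,0.4,0.45],[0,0,0,0,0,0.4,0.45],[0,0,0,0,0,0,0.45]]'
python3 - <<'E'
from h import *
f=grab_frame("side"); cv2.imwrite("pics/side2.png",cv2.resize(f["pixels"][260:440,240:440,::-1],None,fx=3,fy=3))
E
```

```text
clock: 4.48
eef_pos: [434.5, 238.6, 47.5]
tcp_rot: [-3.136, 0.002, 1.766]
contact_force: [-0.8, -1.0, -0.7]
opening: 0.551
grasp_force: 0.0
clock: 4.73
eef_pos: [436.5, 239.6, 30.0]
tcp_rot: [-3.141, 0.0, 1.769]
contact_force: [-1.4, -1.3, 0.5]
opening: 0.547
grasp_force: 0.0
```

View pics/side2.png

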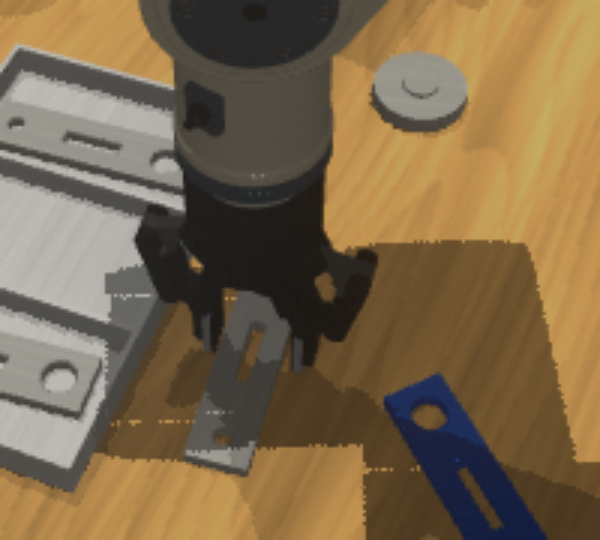

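The fingers straddle the loose bracket on both sides (crop (205,345) and (300,368)) and still need to go a little lower.

```bash
python3 -m inch '[[0,0,0,0,0,0.16,0.45],[0,0,0,0,0,0,0.45]]'
python3 -m inch '[[0,0,0,0,0,0,0.6],[0,0,0,0,0,0,0.8],[0,0,0,0,0,0,1],[0,0,0,0,0,0,1],[0,0,0,0,0,0,1],[0,0,0,0,0,0,1]]' 50
```

```text
clock: 4.95
eef_pos: [437.1, 239.9, 27.0]
tcp_rot: [3.141, -0.0, 1.77]
contact_force: [-0.0, -0.5, -0.4]
opening: 0.551
grasp_force: 0.0
clock: 5.45
eef_pos: [437.7, 240.2, 27.8]
tcp_rot: [3.14, -0.001, 1.77]
contact_force: [-0.8, -0.7, 6.1]
opening: 0.401
grasp_force: 49.1
```

```bash
python3 -m inch '[[0,0,0,0,0,-0.3,1],[0,0,0,0,0,-0.6,1],[0,0,0,0,0,-0.6,1],[0,0,0,0,0,-0.6,1],[0,0,0,0,0,-0.6,1],[0,0,0,0,0,-0.3,1]]'
python3 -m inch '[[0,0,-0.036,0,0,0,1],[0,0,-0.036,0,0,0,1],[0,0,-0.036,0,0,0,1],[0,0,-0.036,0,0,0,1],[0,0,-0.036,0,0,0,1],[0,0,-0.036,0,0,0,1],[0,0,-0.036,0,0,0,1]]'
python3 -m inch '[[0,0,-0.036,0,0,0,1],[0,0,-0.036,0,0,0,1],[0,0,-0.036,0,0,0,1],[0,0,-0.036,0,0,0,1],[0,0,-0.036,0,0,0,1],[0,0,-0.036,0,0,0,1],[0,0,0,0,0,0,1]]'
python3 - <<'E'
from h import *
f=grab_frame("side"); cv2.imwrite("pics/side3.png",f["pixels"][:,:,::-1])
g=grab_frame("top"); pickle.dump(g,open("top3.pkl","wb")); pickle.dump(f,open("side3.pkl","wb"))
E
```

```text
clock: 5.95
eef_pos: [437.2, 240.0, 103.8]
tcp_rot: [3.14, -0.001, 1.77]
contact_force: [1.1, -0.0, -2.9]
opening: 0.399
grasp_force: 50.0
clock: 6.53
eef_pos: [436.5, 239.6, 101.8]
tcp_rot: [-3.141, -0.0, 2.567]
contact_force: [-1.3, -0.2, -2.9]
opening: 0.399
grasp_force: 50.0
clock: 7.12
eef_pos: [436.5, 239.6, 101.8]
tcp_rot: [-3.141, -0.0, -3.038]
contact_force: [0.9, -0.1, -2.1]
opening: 0.398
grasp_force: 49.9
```

View pics/side3.png

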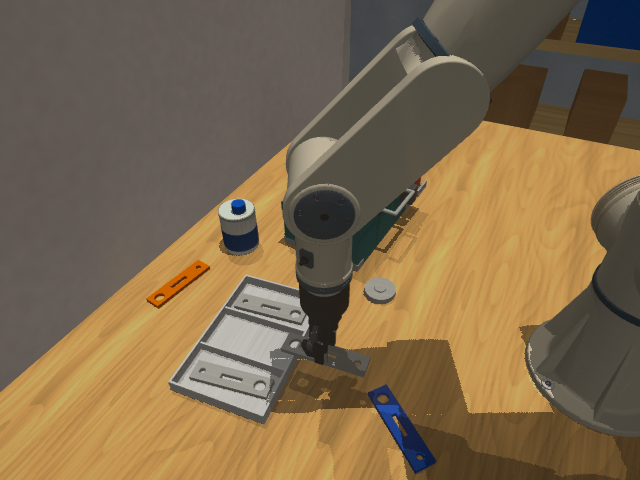

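The bracket is held level at (325,355) and points along the tray. Next I'll move over the middle compartment.

```bash
python3 -m inch '[[0,0,0,-0.79,-0.14,0,1],[0,0,0,-0.79,-0.14,0,1],[0,0,0,-0.79,-0.14,0,1],[0,0,0,-0.79,-0.14,0,1],[0,0,0,-0.79,-0.14,0,1],[0,0,0,-0.79,-0.14,0,1],[0,0,0,-0.79,-0.14,0,1],[0,0,0,-0.79,-0.14,0,1]]'
python3 -m inch '[[0,0,0,0,0,0.8,1],[0,0,0,0,0,0.6,1],[0,0,0,0,0,0.2,1],[0,0,0,0,0,0,1]]'
python3 - <<'E'
from h import *
f=grab_frame("side"); cv2.imwrite("pics/side4.png",cv2.resize(f["pixels"][240:430,160:360,::-1],None,fx=3,fy=3))
E
```

```text
clock: 7.88
eef_pos: [597.5, 227.3, 101.6]
tcp_rot: [-3.141, -0.001, -3.047]
contact_force: [0.1, 0.0, -2.4]
opening: 0.399
grasp_force: 50.0
clock: 8.22
eef_pos: [595.4, 227.0, 60.1]
tcp_rot: [-3.141, -0.003, -3.045]
contact_force: [-0.6, 0.5, -2.1]
opening: 0.397
grasp_force: 50.2
```

View pics/side4.png

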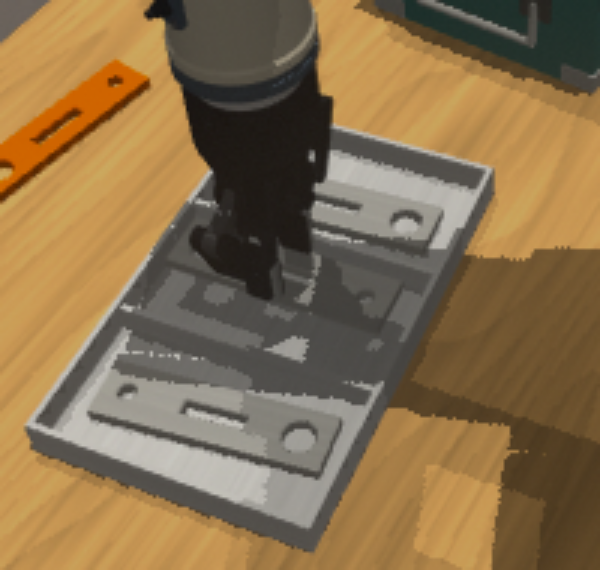

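The bracket is over the middle compartment (about crop (300,280)), between the dividers. I'll lower it.

```bash
python3 -m inch '[[0,0,0,0,0,0.5,1],[0,0,0,0,0,0.4,1],[0,0,0,0,0,0.1,1],[0,0,0,0,0,0,1],[0,0,0,0,0,0,1]]'
python3 -m inch '[[0,0,0,0,0,0.06,1],[0,0,0,0,0,0.06,1],[0,0,0,0,0,0,1]]'
```

```text
clock: 8.68
eef_pos: [596.7, 227.5, 36.6]
tcp_rot: [-3.141, -0.0, -3.043]
contact_force: [-0.1, 0.1, -3.2]
opening: 0.402
grasp_force: 50.2
clock: 8.93
eef_pos: [596.9, 227.5, 33.8]
tcp_rot: [3.142, 0.0, -3.043]
contact_force: [0.1, 0.0, -2.0]
opening: 0.4
grasp_force: 50.2
```

```bash
python3 -m inch '[[0,0,0,0,0,0.06,1],[0,0,0,0,0,0,1],[0,0,0,0,0,0,1]]'
python3 -m inch '[[0,0,0,0,0,0,0.5],[0,0,0,0,0,0,0.5],[0,0,0,0,0,0,0.5],[0,0,0,0,0,0,0.5]]'
python3 -m inch '[[0,0,0,0,0,-0.3,0.5],[0,0,0,0,0,-0.6,0.5],[0,0,0,0,0,-0.9,0.5],[0,0,0,0,0,-0.9,0.5],[0,0,0,0,0,-0.9,0.5],[0,0,0,0,0,-0.9,0.5],[0,0,0,0,0,-0.9,0.5],[0,0,0,0,0,-0.9,0.5]]'
```

```text
clock: 9.18
eef_pos: [596.8, 227.5, 32.3]
tcp_rot: [3.142, -0.0, -3.043]
contact_force: [0.9, 0.4, -2.5]
opening: 0.395
grasp_force: 50.2
clock: 9.52
eef_pos: [597.0, 227.6, 32.6]
tcp_rot: [3.141, 0.0, -3.043]
contact_force: [-0.5, 0.2, 0.6]
opening: 0.5
grasp_force: 0.0
clock: 10.18
eef_pos: [596.7, 227.4, 191.7]
tcp_rot: [3.141, 0.0, -3.043]
contact_force: [0.1, 0.8, 0.2]
opening: 0.5
grasp_force: 0.0
```

```bash
python3 -m inch '[[0,0,0,0.44,-0.95,0,0.6],[0,0,0,0.44,-0.95,0,0.6],[0,0,0,0.44,-0.95,0,0.6],[0,0,0,0.44,-0.95,0,0.6],[0,0,0,0.44,-0.95,0,0.6],[0,0,0,0.44,-0.95,0,0.6],[0,0,0,0.44,-0.95,0,0.6],[0,0,0,0.44,-0.95,0,0.6]]'
python3 -m inch '[[0,0,0.037,0,0,0,0.6],[0,0,0.037,0,0,0,0.6],[0,0,0.037,0,0,0,0.6],[0,0,0.037,0,0,0,0.6],[0,0,0.037,0,0,0,0.6],[0,0,0.037,0,0,0,0.6],[0,0,0.037,0,0,0,0.6],[0,0,0.037,0,0,0,0.6]]'
python3 -m inch '[[0,0,0.037,0,0,0,0.7],[0,0,0.037,0,0,0,0.7],[0,0,0.037,0,0,0,0.7],[0,0,0.037,0,0,0,0.7],[0,0,0.037,0,0,0,0.7],[0,0,0.037,0,0,0,0.7],[0,0,0.037,0,0,0,0.7],[0,0,0,0,0,0,0.7]]'
python3 - <<'E'
from h import *
f=grab_frame("top"); pickle.dump(f,open("top5.pkl","wb")); g=grab_frame("side")
a=cv2.resize(f["pixels"][170:310,120:480],(800,311),interpolation=cv2.INTER_CUBIC)
b=cv2.resize(g["pixels"][260:430,160:360],(340,289),interpolation=cv2.INTER_CUBIC)
d=cv2.resize(g["pixels"][150:250,330:450],(347,289),interpolation=cv2.INTER_CUBIC)
c=np.zeros((600,800,3),np.uint8); c[:311]=a; c[311:,:340]=b; c[311:,350:697]=d
cv2.imwrite("pics/c5.png",c[...,::-1])
E
```

```text
clock: 10.85
eef_pos: [527.5, 28.7, 190.5]
tcp_rot: [-3.142, 0.001, -3.043]
contact_force: [-0.0, -0.6, -0.1]
opening: 0.4
grasp_force: 0.0
clock: 11.52
eef_pos: [528.0, 29.7, 190.4]
tcp_rot: [3.141, 0.0, 2.305]
contact_force: [0.7, -0.4, 0.2]
opening: 0.402
grasp_force: 0.0
clock: 12.18
eef_pos: [528.0, 29.8, 190.4]
tcp_rot: [3.141, -0.0, 1.492]
contact_force: [-0.6, 0.4, 0.6]
opening: 0.301
grasp_force: 0.0
```

View pics/c5.png

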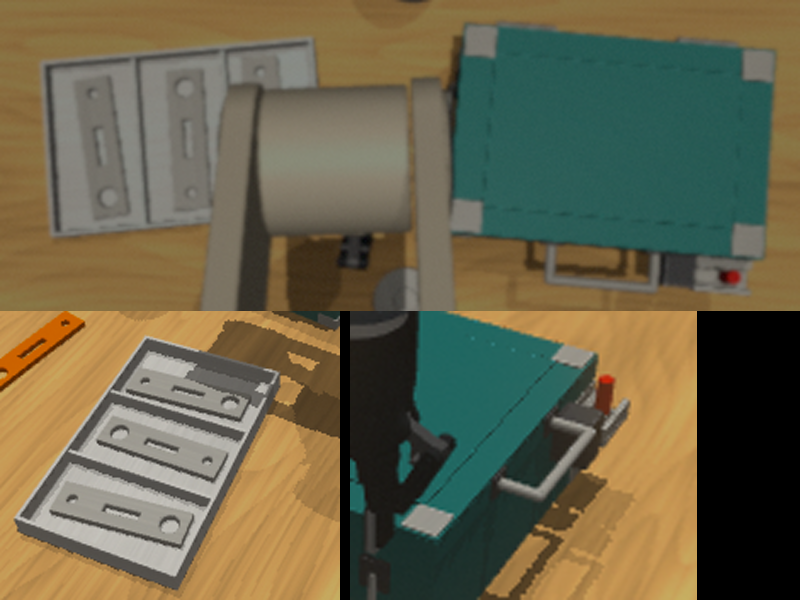

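The bracket lies in the middle compartment (top crop (185,140), side crop (160,455)). The bar runs from (547,280) to (655,288) in the crop, the knob is at (732,277), and the hood is at (680,268) just beside it.

```bash
python3 - <<'E'
from h import *
f=pickle.load(open("top5.pkl","rb")); g=pickle.load(open("side.pkl","rb")); P=cloud(f)
for u in (370,390,411):
    col=[(v,*np.round(P[v,u]).astype(int)) for v in range(286,303)]; b=[c for c in col if c[3]>100]
    print(u,"handle rows",b[-6:])
for v in (288,291,294,297): print(v,[(u,*np.round(P[v,u]).astype(int)) for u in range(414,456,3)])
E
```

```text
370 handle rows [(286, np.int64(474), np.int64(-154), np.int64(111)), (294, np.int64(457), np.int64(-154), np.int64(114)), (295, np.int64(455), np.int64(-153), np.int64(117)), (296, np.int64(453), np.int64(-153), np.int64(117)), (297, np.int64(451), np.int64(-153), np.int64(116)), (298, np.int64(448), np.int64(-153), np.int64(117))]
390 handle rows [(296, np.int64(453), np.int64(-196), np.int64(117)), (297, np.int64(451), np.int64(-196), np.int64(115)), (298, np.int64(449), np.int64(-196), np.int64(117)), (299, np.int64(447), np.int64(-196), np.int64(114))]
411 handle rows [(297, np.int64(452), np.int64(-241), np.int64(113)), (298, np.int64(450), np.int64(-241), np.int64(116)), (299, np.int64(448), np.int64(-241), np.int64(117)), (300, np.int64(468), np.int64(-16), np.int64(1133)), (301, np.int64(444), np.int64(-241), np.int64(114))]
288 [(414, np.int64(471), np.int64(-246), np.int64(119)), (417, np.int64(471), np.int64(-260), np.int64(87)), (420, np.int64(471), np.int64(-262), np.int64(107)), (423, np.int64(472), np.int64(-267), np.int64(112)), (426, np.int64(472), np.int64(-274), n
[... 2006 characters left out ...]
, np.int64(114)), (417, np.int64(452), np.int64(-259), np.int64(93)), (420, np.int64(452), np.int64(-261), np.int64(111)), (423, np.int64(452), np.int64(-269), np.int64(107)), (426, np.int64(452), np.int64(-274), np.int64(110)), (429, np.int64(453), np.int64(-281), np.int64(107)), (432, np.int64(453), np.int64(-287), np.int64(112)), (435, np.int64(452), np.int64(-304), np.int64(73)), (438, np.int64(452), np.int64(-310), np.int64(75)), (441, np.int64(452), np.int64(-317), np.int64(72)), (444, np.int64(453), np.int64(-321), np.int64(83)), (447, np.int64(453), np.int64(-320), np.int64(109)), (450, np.int64(453), np.int64(-323), np.int64(118)), (453, np.int64(453), np.int64(-343), np.int64(77))]
```

```bash
python3 -m inch '[[0,0,0,-0.926,-0.24,0,0.7],[0,0,0,-0.926,-0.24,0,0.7],[0,0,0,-0.926,-0.24,0,0.7],[0,0,0,-0.926,-0.24,0,0.7],[0,0,0,-0.926,-0.24,0,0.7]]'
python3 -m inch '[[0,0,0,-0.926,-0.24,0,0.7],[0,0,0,-0.926,-0.24,0,0.7],[0,0,0,-0.926,-0.24,0,0.7],[0,0,0,-0.926,-0.24,0,0.7],[0,0,0,-0.926,-0.24,0,0.7],[0,0,0,0,0,0,0.7],[0,0,0,0,0,0.7,0.7],[0,0,0,0,0,0,0.7]]'
```

```text
clock: 12.7
eef_pos: [489.1, -84.4, 190.1]
tcp_rot: [3.141, 0.0, 1.501]
contact_force: [0.3, 0.1, 0.2]
opening: 0.301
grasp_force: 0.0
clock: 13.37
eef_pos: [449.9, -196.3, 170.7]
tcp_rot: [-3.139, -0.001, 1.499]
contact_force: [-0.5, 0.3, -0.8]
opening: 0.299
grasp_force: 0.0
```

```bash
python3 - <<'E'
from h import *
print(r.sense()["eef_pos"],r.sense()["tcp_rot"])
g=grab_frame("side")
cv2.imwrite("pics/s6.png",cv2.resize(g["pixels"][130:270,300:460,::-1],None,fx=4,fy=4))
E
```

```text
[ 449.88882088 -196.33558534  170.70744465] [-3.13929470e+00 -1.00313650e-03  1.49873303e+00]
```

View pics/s6.png

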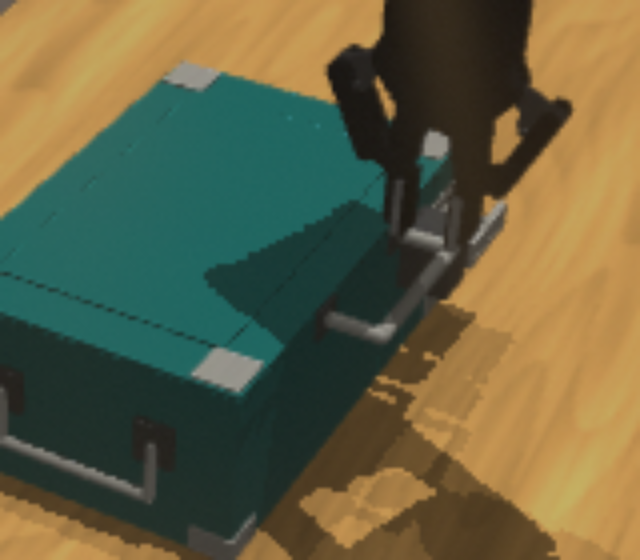

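The fingers at crop (400,210) and (460,220) hang above the bar, which runs from (385,330) to (455,255), and straddle it. I'll go down with force checks.

```bash
python3 -m inch '[[0,0,0,0,0,0.4,0.7],[0,0,0,0,0,0.4,0.7],[0,0,0,0,0,0.1,0.7],[0,0,0,0,0,0,0.7]]'
python3 -m inch '[[0,0,0,0,0,0.4,0.7],[0,0,0,0,0,0.4,0.7],[0,0,0,0,0,0.4,0.7],[0,0,0,0,0,0,0.7]]'
python3 -m inch '[[0,0,0,0,0,0,0.8],[0,0,0,0,0,0,0.9],[0,0,0,0,0,0,1],[0,0,0,0,0,0,1],[0,0,0,0,0,0,1]]' 30
```

```text
clock: 13.75
eef_pos: [450.5, -196.1, 148.8]
tcp_rot: [-3.14, -0.001, 1.498]
contact_force: [0.5, -0.5, 0.6]
opening: 0.302
grasp_force: 0.0
clock: 14.08
eef_pos: [449.8, -196.1, 117.6]
tcp_rot: [-3.139, -0.001, 1.497]
contact_force: [-0.5, -0.3, 0.0]
opening: 0.3
grasp_force: 0.0
clock: 14.5
eef_pos: [451.9, -196.7, 120.1]
tcp_rot: [3.14, 0.0, 1.497]
contact_force: [4.6, 2.1, -3.5]
opening: 0.104
grasp_force: 29.1
```

```bash
python3 -m inch '[[0,0,0,0,0,-0.08,1],[0,0,0,0,0,-0.08,1],[0,0,0,0,0,0,1]]'
python3 -m inch '[[0,0,0,0,0,-0.08,1],[0,0,0,0,0,-0.08,1],[0,0,0,0,0,0,1]]'
python3 -m inch '[[0,0,0,0,0,-0.08,1],[0,0,0,0,0,0,1],[0,0,0,0,0,0,1]]'
```

```text
clock: 14.75
eef_pos: [452.1, -196.8, 124.5]
tcp_rot: [3.139, 0.0, 1.497]
contact_force: [5.6, 2.8, -4.5]
opening: 0.102
grasp_force: 29.2
clock: 15.0
eef_pos: [452.4, -196.8, 128.5]
tcp_rot: [3.139, 0.0, 1.497]
contact_force: [6.6, 3.5, -5.0]
opening: 0.104
grasp_force: 29.3
clock: 15.25
eef_pos: [452.5, -196.8, 130.4]
tcp_rot: [3.138, 0.0, 1.497]
contact_force: [6.7, 2.0, -5.5]
opening: 0.102
grasp_force: 29.3
```

```bash
python3 -m inch '[[0,0,0,0,0,-0.1,1],[0,0,0,0,0,-0.1,1],[0,0,0,0,0,0,1]]'
python3 -m inch '[[0,0,0,0,0,-0.15,1],[0,0,0,0,0,-0.15,1],[0,0,0,0,0,0,1]]'
python3 - <<'E'
from h import *
f=grab_frame("top"); P=cloud(f)
g=grab_frame("side"); Q=cloud(g); o=cloud(pickle.load(open("side.pkl","rb")))
for u,v in((360,160),(330,180),(300,205),(405,168),(365,205),(355,215)): print(np.round(o[v,u]),np.round(Q[v,u]))
for u,v in((340,270),(455,278),(340,195),(400,250)): print("top",np.round(P[v,u]))
E
```

```text
clock: 15.5
eef_pos: [453.1, -196.9, 135.8]
tcp_rot: [3.137, 0.0, 1.497]
contact_force: [9.4, 3.2, -5.0]
opening: 0.101
grasp_force: 29.5
clock: 15.75
eef_pos: [454.2, -196.9, 143.8]
tcp_rot: [3.135, 0.001, 1.496]
contact_force: [12.1, 4.0, -7.0]
opening: 0.102
grasp_force: 29.7
[ 609. -306.  125.] [ 604. -293.  133.]
[ 636. -186.  126.] [ 632. -179.  131.]
[653. -69. 122.] [648. -60. 130.]
[ 492. -318.  126.] [ 455. -187.  207.]
[ 520. -130.  125.] [ 512. -109.  141.]
[525. -87. 124.] [516. -64. 143.]
top [506. -87. 142.]
top [ 485. -220.  483.]
top [667. -86. 126.]
top [ 550. -212.  141.]
```

The tugged lid rises freely: its front top is at z = 142 instead of 125, about 0.1 rad, which is well past the 0.03 rad rattle at a small steady force. It is not caught, so the catch stays untouched. I'll lift along the arc.

```bash
python3 -m inch '[[0,0,0,0,0.16,0,1],[0,0,0,0,0.09,-0.47,1],[0,0,0,0,0.09,-0.47,1],[0,0,0,0,0.14,-0.46,1],[0,0,0,0,0.14,-0.46,1],[0,0,0,0,0,0,1]]' 40
```

```text
clock: 16.35
eef_pos: [466.1, -197.7, 190.1]
tcp_rot: [-3.14, -0.0, 1.497]
contact_force: [-2.0, 1.1, -2.3]
opening: 0.093
grasp_force: 39.5
```

```bash
python3 -m inch '[[0,0,0,0,0.19,-0.44,1],[0,0,0,0,0.19,-0.44,1],[0,0,0,0,0.23,-0.42,1],[0,0,0,0,0.23,-0.42,1],[0,0,0,0,0,0,1]]'
python3 -m inch '[[0,0,0,0,0.27,-0.39,1],[0,0,0,0,0.27,-0.39,1],[0,0,0,0,0.31,-0.36,1],[0,0,0,0,0.31,-0.36,1],[0,0,0,0,0,0,1]]'
```

```text
clock: 16.77
eef_pos: [486.0, -199.1, 232.6]
tcp_rot: [-3.138, -0.0, 1.497]
contact_force: [-8.4, 1.7, 1.1]
opening: 0.096
grasp_force: 39.6
clock: 17.18
eef_pos: [513.8, -201.1, 270.4]
tcp_rot: [-3.135, -0.001, 1.497]
contact_force: [-18.2, 3.4, 12.5]
opening: 0.096
grasp_force: 40.5
```

```bash
python3 -m inch '[[0,0,0,0,-0.18,-0.14,1],[0,0,0,0,0,0,1],[0,0,0,0,0.32,-0.34,1],[0,0,0,0,0.32,-0.34,1],[0,0,0,0,0,0,1]]'
python3 - <<'E'
from h import *
for n in("side","top"): pickle.dump(grab_frame(n),open(n+"8.pkl","wb"))
Q=cloud(pickle.load(open("side8.pkl","rb"))); m=(Q[...,2]>130)&(Q[...,2]<400)
hsv=cv2.cvtColor(pickle.load(open("side8.pkl","rb"))["pixels"],cv2.COLOR_RGB2HSV)
m&=(hsv[...,0]>75)&(hsv[...,0]<100)&(hsv[...,1]>80); p=Q[m]; c=p.mean(0); w,v=np.linalg.eigh(np.cov((p-c).T)); print(len(p),c,v[:,0],np.degrees(np.arccos(abs(v[2,0]))))
E
```

```text
clock: 17.6
eef_pos: [531.6, -202.3, 289.2]
tcp_rot: [3.135, -0.001, 1.497]
contact_force: [15.9, -0.5, -24.0]
opening: 0.101
grasp_force: 39.2
1026 [ 598.35229948 -113.84739141  215.17922246] [-0.4458328  -0.21692025 -0.86843464] 29.722759379921897
```

```bash
python3 -m inch '[[0,0,0,0,0.08,0.08,1],[0,0,0,0,0,0,1]]'
python3 - <<'E'
from h import *
f=grab_frame("side"); cv2.imwrite("pics/s8.png",cv2.resize(f["pixels"][60:280,240:480,::-1],None,fx=2.5,fy=2.5))
E
```

```text
clock: 17.87
eef_pos: [528.9, -202.1, 286.4]
tcp_rot: [-3.138, -0.001, 1.497]
contact_force: [1.3, 2.7, -5.3]
opening: 0.094
grasp_force: 41.1
```

View pics/s8.png

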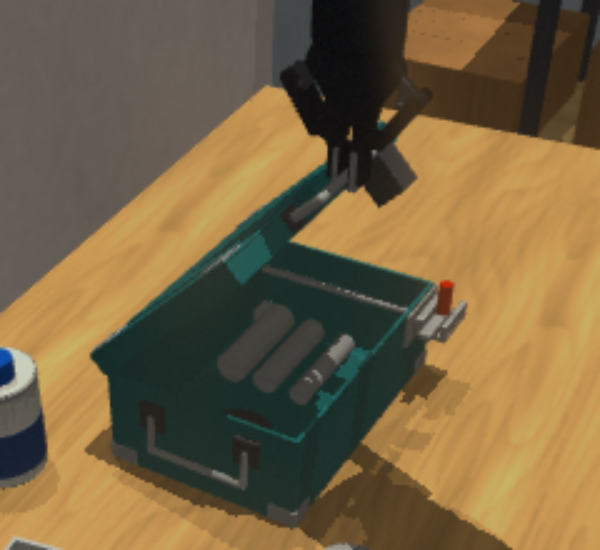

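The lid is open about 45°, the fingers hold the bar at crop (350,175), and the can, catch and chest are undisturbed.

```bash
python3 -m inch '[[0,0,0,0,0.36,-0.3,1],[0,0,0,0,0.36,-0.28,1],[0,0,0,0,0,0,1],[0,0,0,0,0,0,1]]'
```

```text
clock: 18.25
eef_pos: [547.5, -203.5, 302.3]
tcp_rot: [-3.141, -0.001, 1.497]
contact_force: [-3.2, 3.9, -2.0]
opening: 0.096
grasp_force: 41.0
```

```bash
python3 -m inch '[[0,0,0,0,0.37,-0.27,1],[0,0,0,0,0.38,-0.25,1],[0,0,0,0,0,0,1],[0,0,0,0,0,0,1]]'
```

```text
clock: 18.58
eef_pos: [566.0, -204.8, 315.1]
tcp_rot: [-3.141, -0.001, 1.497]
contact_force: [-2.0, 5.7, -0.7]
opening: 0.098
grasp_force: 40.8
```

```bash
python3 -m inch '[[0,0,0,0,0.38,-0.22,1],[0,0,0,0,0,0,1],[0,0,0,0,0,0,1],[0,0,0,0,0,0,1],[0,0,0,0,0,0,1],[0,0,0,0,0,0,1]]'
python3 - <<'E'
from h import *
f=grab_frame("side"); t=grab_frame("top"); im=np.zeros((500,800,3),np.uint8)
im[:,:400]=cv2.resize(f["pixels"][50:430,160:464],(400,500)); im[:,400:]=cv2.resize(t["pixels"][100:400,120:360],(400,500))
cv2.imwrite("pics/s9.png",im[...,::-1]); print(r.sense()["contact_force"])
E
```

```text
clock: 19.08
eef_pos: [575.0, -205.4, 320.6]
tcp_rot: [-3.141, -0.001, 1.497]
contact_force: [-2.8, 4.8, 1.4]
opening: 0.096
grasp_force: 40.7
[-1.8261542   5.01074365  1.89483261]
```

View pics/s9.png

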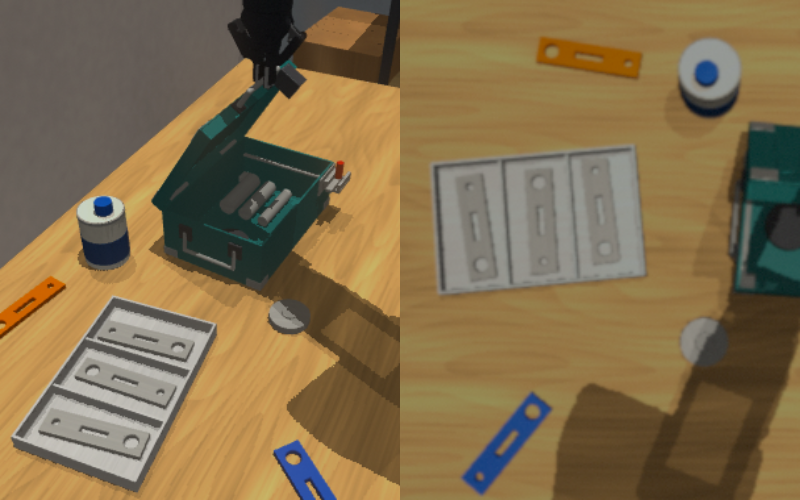

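The lid stands about 60° open, held at the bar (265,75). The three brackets lie in their compartments, with the middle one at (125,382), and the can and plate have not moved. I'll hand it in.

```bash
python3 -c "
from rig import r
print(r.sign_off())"
```

```text
the job is handed in; nothing more can be done
None
```

The bracket lies in the middle compartment; the tug showed the lid was not caught, so I left the catch alone, opened the lid to about 60° with the gripper still holding it, and handed the job in (no verdict was shown).

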